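# Put the stray components back in the parts tray

### The job

Four parts left over from a repair stand about the bench: a thick capacitor, a heatsink finned on one side, a choke and a transformer. Put each back into the parts tray, set down (not dropped) upright on the floor of the bin that already holds one just like it. The slimmer capacitor and the heatsink finned on both sides have no bin in this tray: leave them standing where they are.

Things in the scene. Friction and masses are not known exactly. Their poses are not given: they have to be found in the camera images.
- cap_mid (a point): Thick capacitor: round dark-sleeved can, 36 mm diameter, 54 mm tall in all; its top 4 mm are two small aluminium screw terminals on a black top disc, the can itself is 50 mm tall. 53 to 98 g. Loose, standing upright on the bench at the start; point at its centre, half-way up; z up.
- sink_mid (a point): Heatsink with fins on one side: bare aluminium plate with seven fins, 42 mm along its x, 26 mm along its y (plate on the -y side, fin tips on +y), 38 mm tall. 42 to 78 g. Loose, standing upright on the bench at the start; point at its centre, half-way up; z up.
- choke_mid (a point): Choke: copper-wound ring standing on edge on a black plastic foot; ring 40 mm across along its x, 15 mm thick along its y, foot 36 x 20 x 5 mm, 43 mm tall in all. 39 to 72 g. Loose, standing upright on the bench at the start; point at its centre, half-way up; z up.
- trafo_mid (a point): Transformer: dark steel lamination frame with copper and yellow coil on a black foot; frame 42 mm along its x and 16 mm along y with flat ends at x = +-21 mm, from 5 to 40 mm above its underside; coil and foot 34 mm along its y; 40 mm tall in all. 119 to 221 g. Loose, standing upright on the bench at the start; point at its centre, half-way up; z up.
- slimcap_mid (a point): Slimmer capacitor, not to be moved: same make as the thick one but 25 mm diameter, 40 mm tall in all. Loose, standing upright on the bench at the start; point at its centre, half-way up; z up.
- twosink_mid (a point): Double-sided heatsink, not to be moved: bare aluminium, a web in the middle with six fins on both sides, 48 x 46 mm, 30 mm tall. Loose, standing upright on the bench at the start; point at its centre, half-way up; z up.
- bin_cap: Blue open bin, one of four in the black tray (none moves). Outside 112 (x) x 96 (y) x 20 mm high, walls and floor 2 mm; origin at the centre of its underside, 3 mm above the bench; z up. Its +x half already holds, fixed, one thick capacitor like the loose one, centred at x = +30 mm, from x = +12 to +48 mm. The -x half is free, centred at x = -24, y = 0 mm.
- bin_sink: Blue open bin, one of four in the black tray (none moves). Outside 112 (x) x 96 (y) x 20 mm high, walls and floor 2 mm; origin at the centre of its underside, 3 mm above the bench; z up. Its +x half already holds, fixed, one one-sided heatsink like the loose one, its 42 mm side along y, centred at x = +30 mm, from x = +17 to +43 mm. The -x half is free, centred at x = -24, y = 0 mm.
- bin_choke: Blue open bin, one of four in the black tray (none moves). Outside 112 (x) x 96 (y) x 20 mm high, walls and floor 2 mm; origin at the centre of its underside, 3 mm above the bench; z up. Its +x half already holds, fixed, one choke like the loose one, its 40 mm side along y, centred at x = +30 mm, from x = +20 to +40 mm. The -x half is free, centred at x = -24, y = 0 mm.
- bin_trafo: Blue open bin, one of four in the black tray (none moves). Outside 112 (x) x 96 (y) x 20 mm high, walls and floor 2 mm; origin at the centre of its underside, 3 mm above the bench; z up. Its +x half already holds, fixed, one transformer like the loose one, its 42 mm side along y, centred at x = +30 mm, from x = +13 to +47 mm. The -x half is free, centred at x = -24, y = 0 mm.

How it is judged:
At the end, for the whole second after the job is handed in: Each of the four parts stands on the floor (within 5 mm in height) inside the walls of the bin of its own kind, tilted less than 0.15 rad, at rest (under 0.02 m/s). The slimmer capacitor and the double-sided heatsink stand upright, at rest, within 20 mm of where they started (x of cap_mid in the frame of bin_cap between -0.054 and 0.054 m and y of cap_mid in the frame of bin_cap between -0.046 and 0.046 m and z of cap_mid in the frame of bin_cap between 0.024 and 0.034 m and angle between each of cap_mid, sink_mid, choke_mid, trafo_mid, slimcap_mid, twosink_mid's own z axis and vertical below 0.15 rad and linear speed of each of cap, sink, choke, trafo, slimcap, twosink below 0.02 m/s and x of sink_mid in the frame of bin_sink between -0.054 and 0.054 m and y of sink_mid in the frame of bin_sink between -0.046 and 0.046 m and z of sink_mid in the frame of bin_sink between 0.016 and 0.026 m and x of choke_mid in the frame of bin_choke between -0.054 and 0.054 m and y of choke_mid in the frame of bin_choke between -0.046 and 0.046 m and z of choke_mid in the frame of bin_choke between 0.0185 and 0.0285 m and x of trafo_mid in the frame of bin_trafo between -0.054 and 0.054 m and y of trafo_mid in the frame of bin_trafo between -0.046 and 0.046 m and z of trafo_mid in the frame of bin_trafo between 0.017 and 0.027 m and distance of each of slimcap_mid, twosink_mid from where it was at the start of the episode below 0.02 m); the robot touches nothing.
It fails at once if one of the four parts is let fall from a height or thrown (faster than 0.8 m/s while no finger touches it) ((linear speed of cap above 0.8 m/s and contact force between cap and the fingers below 0.05 N) or (linear speed of sink above 0.8 m/s and contact force between sink and the fingers below 0.05 N) or (linear speed of choke above 0.8 m/s and contact force between choke and the fingers below 0.05 N) or (linear speed of trafo above 0.8 m/s and contact force between trafo and the fingers below 0.05 N)).
It fails at once if the slimmer capacitor is moved more than 20 mm or tipped (distance of slimcap_mid from where it was at the start of the episode above 0.02 m or angle between slimcap_mid's own z axis and vertical above 0.4 rad).
It fails at once if the double-sided heatsink is moved more than 20 mm or tipped (distance of twosink_mid from where it was at the start of the episode above 0.02 m or angle between twosink_mid's own z axis and vertical above 0.4 rad).
It also fails if it takes over 106 s, if anything falls off the work surface, if the arm or the gripper's body presses on something with over 40 N, if the wrist force passes 120 N, or if a joint passes its speed limit or range.

### The arm

A 6-joint arm with a two-finger parallel gripper is mounted at the origin on the work surface. World frame = base frame: x ahead of the robot, y to its left, z up, the work surface at z = 0. Lengths are in m, angles in rad, forces in N, time in s.
With the tool pointing down it reaches from about 0.3 to 0.825 m from the base axis. Payload 5.4 kg.
Tool frame: the origin (TCP) lies at the very end of the fingers, on their centre line; the grasp point (between the pads) lies 19 mm behind it; z points along the fingers, y is the line along which they close (so a half turn about z gives the same grasp; the last joint's range is limited). The gripper opens to 92 mm and grips with 3 to 60 N. Pads are 20 mm wide; open, the fingers measure 128 mm over their backs; the gripper's body (75 mm by 189 mm) begins 69 mm behind the grasp point.
Start: joints at [1.082, 0.158, 1.597, -0, 1.386, -0.21], TCP at [0.158, 0.553, 0.215] pointing down, gripper open.
Joint ranges: [-2.91, 2.91], [-0.94, 2.29], [0.18, 2.7], [-1.29, 4.43], [0.17, 2.64], [-3, 3]. Speed limits (rad/s): [2.57, 2.57, 3.14, 3.14, 3.14, 3.14].

### API

Orientations are given as a rotation vector (axis times angle).
In Python, from workcell import bot gives the robot as it stands. Calls block until the motion is done:
- bot.goto(position, orientation): joint-space move of the TCP to a pose.
- bot.line_to(position, rot=None, max_speed=0.15): straight line of the TCP; rot=None keeps the orientation; max_speed is the mean speed in m/s.
- bot.set_joints(angles): joint-space move.
- bot.set_gripper(opening, newtons=None): opening from 0.0 (shut) to 1.0 (fully open); newtons is the grip in N (None keeps the last); returns when the fingers have stopped.
- bot.hold(seconds).
- bot.inverse_kinematics(position, orientation): joint angles nearest the present ones, or None.
- bot.read_camera(name): name is "scene" or "top" or "wrist"; returns a dict with "pixels" (480x640x3 uint8, blue, green, red), "fx", "fy", "cx", "cy" (pixels), "R" (3x3) and "t" (3): a world point X has camera coordinates R X + t. Camera axes: x right, y down, z forward; pixel columns grow to the right and rows downward; lengths in m; the calibration is good to about 2 mm. A picture is of the moment at which its call begins. There is no depth.
A pose or a line that the arm cannot do raises bot.MotionError and nothing moves.
- bot.job_done(): hands the job in; it is judged then, once.
Readings, each from a call of its own:
- bot.current_clock(): time.
- bot.current_joints(): joint angles.
- bot.current_joint_vel(): joint speeds.
- bot.current_effort(): joint torques, N m.
- bot.current_ee_pos(): TCP position.
- bot.current_tool_rot(): TCP orientation.
- bot.current_contact_force(): force on the tool from outside, world axes, zero at the start.
- bot.current_ft_torque(): the same for the moment, N m.
- bot.current_opening(): opening from 0.0 (shut) to 1.0 (fully open).
- bot.current_grip_force(): force on a finger pad.
Only numpy, scipy, OpenCV 4.12 (cv2) and the standard library are available. Lean on these libraries where they do the work, as an engineer would, in place of code of your own. Each camera call takes 0.05 s, during which the arm holds its last target. There are 200 camera calls.

## Working session

There is one attempt and no reset: what is moved stays moved. The work goes in short steps, each a Python script; the robot and the scene stay as the last script left them, time stands still between calls to the robot, and variables do not carry over. Pictures are saved under pics/ and viewed, at most 14 in all, crops included, and the job is handed in when it is done.

```bash
mkdir -p pics; python3 - <<'E'
from workcell import bot
import cv2, numpy as np, pickle
d={}
for n in ["scene","top","wrist"]:
    c=bot.read_camera(n); d[n]=c; cv2.imwrite(f"pics/{n}0.png",c["pixels"])
    print(n,c["fx"],c["cx"],c["cy"],np.round(-c["R"].T@c["t"],3),np.round(c["R"],2).tolist())
pickle.dump(d,open("v0.pkl","wb"))
print(bot.current_clock(),bot.current_tool_rot())
E
```

```text
scene 477.81652433322 319.83736028407304 236.72011609361056 [1.351 0.027 0.6  ] [[-0.02, 1.0, -0.01], [0.55, 0.01, -0.83], [-0.83, -0.02, -0.55]]
top 580.4911390718878 324.79340519379525 237.61834246812484 [ 0.344 -0.022  1.131] [[-0.02, -1.0, -0.04], [-0.99, 0.03, -0.15], [0.15, 0.03, -0.99]]
wrist 352.920839980645 326.9305160015618 239.5411314848475 [0.095 0.572 0.383] [[0.28, 0.96, -0.0], [0.93, -0.27, 0.24], [0.23, -0.07, -0.97]]
0.15 [-4.36430341e-01 -3.11065238e+00  2.05430170e-03]
```

View pics/top0.png

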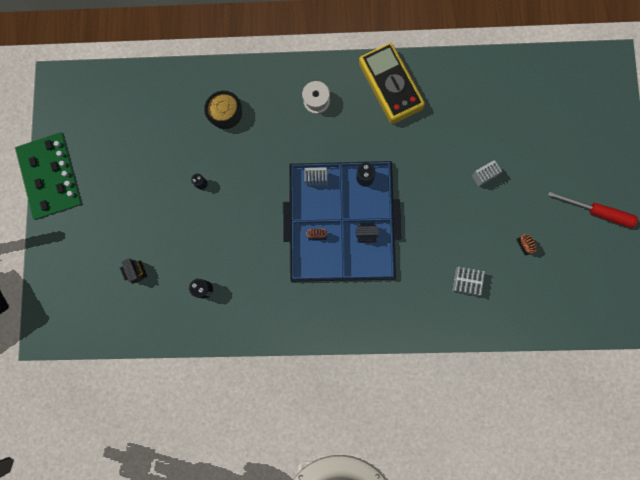

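View pics/scene0.png

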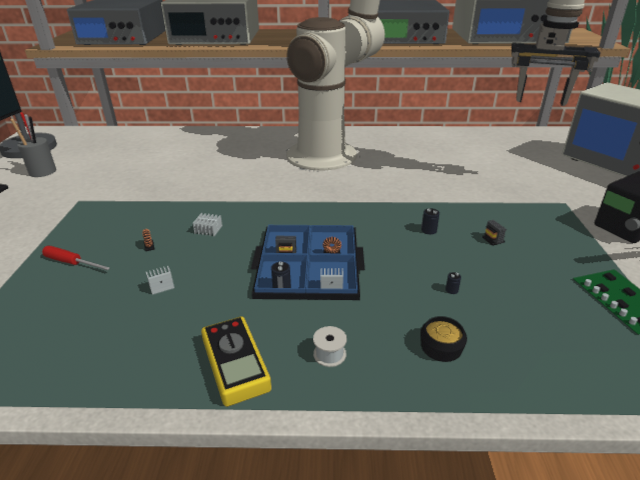

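The top view shows:
- **Parts to move:** thick cap (201,288), trafo (133,271), one-sided sink (487,174), choke (528,243).
- **Leave alone:** slim cap (199,181), two-sided sink (469,281).
- **Tray bins:** sink upper-left, cap upper-right, choke lower-left, trafo lower-right (tray spans x 290–395, y 162–281).

```bash
cat > h.py <<'E'
import numpy as np, cv2, pickle
from scipy.spatial.transform import Rotation as R
def ray(c,uv,z):
    uv=np.atleast_2d(uv).astype(float)
    d=np.c_[(uv[:,0]-c["cx"])/c["fx"],(uv[:,1]-c["cy"])/c["fy"],np.ones(len(uv))]@c["R"]
    o=-c["R"].T@c["t"]
    return o+d*((z-o[2])/d[:,2])[:,None]
def rot(yaw):  # tool down, closing line (tool y) along world angle yaw
    y=np.array([np.cos(yaw),np.sin(yaw),0]); z=np.array([0,0,-1.]); x=np.cross(y,z)
    return R.from_matrix(np.c_[x,y,z]).as_rotvec()
E
python3 - <<'E'
from h import *
d=pickle.load(open("v0.pkl","rb")); c=d["top"]
hsv=cv2.cvtColor(c["pixels"],cv2.COLOR_BGR2HSV)
m=cv2.inRange(hsv,(100,100,50),(125,255,255))
n,l,s,ce=cv2.connectedComponentsWithStats(m[150:290,280:400])
m2=np.zeros_like(m); m2[150:290,280:400]=m[150:290,280:400]
pts=cv2.findNonZero(m2)[:,0,:]
w=ray(c,pts,0.023)[:,:2].astype(np.float32)
r=cv2.minAreaRect(w); print("tray",r)
for n,p,z in [("cap",(201,288),.027),("trafo",(133,271),.02),("sink",(487,174),.02),("choke",(528,243),.02),("slim",(199,181),.02),("two",(469,281),.015)]:
    print(n,ray(c,p,z)[0].round(3))
for n,p,z in [("Fsink",(316,174),.04),("Fcap",(366,174),.04),("Fchoke",(316,233),.04),("Ftrafo",(367,232),.03)]:
    print(n,ray(c,p,z)[0].round(3))
from workcell import bot
print([np.round(R.from_rotvec(bot.current_tool_rot()).as_matrix()[:,1],2)])
E
```

```text
tray ((0.5492313504219055, -0.016867712140083313), (0.19566760957241058, 0.22735226154327393), 89.72634887695312)
cap [0.423 0.255 0.027]
trafo [0.46  0.391 0.02 ]
sink [ 0.632 -0.303  0.02 ]
choke [ 0.494 -0.372  0.02 ]
slim [0.636 0.263 0.02 ]
two [ 0.425 -0.257  0.015]
Fsink [0.637 0.03  0.04 ]
Fcap [ 0.634 -0.067  0.04 ]
Fchoke [0.521 0.032 0.04 ]
Ftrafo [ 0.522 -0.065  0.03 ]
[array([ 0.28,  0.96, -0.  ])]
```

```bash
python3 - <<'E'
from h import *
from workcell import bot
d={}
for n,x,y in [("trafo",.46,.391),("cap",.423,.255),("choke",.494,-.372),("sink",.632,-.303)]:
    a=np.arctan2(y,x)+np.pi/2
    bot.goto([x,y,.17],rot(a)); c=bot.read_camera("wrist"); d[n]=c
    print(n,bot.current_clock(),bot.current_joints().round(2) if hasattr(bot.current_joints(),'round') else bot.current_joints())
cv2.imwrite("pics/w.png",cv2.resize(np.vstack([np.hstack([d["trafo"]["pixels"],d["cap"]["pixels"]]),np.hstack([d["choke"]["pixels"],d["sink"]["pixels"]])]),(800,600)))
pickle.dump(d,open("v1.pkl","wb"))
E
```

```text
trafo 1.5917 [ 0.51  0.27  1.56  0.    1.31 -1.77]
cap 2.2583 [ 0.3  -0.01  1.87  0.    1.29 -1.82]
choke 4.5583 [-0.84  0.3   1.52  0.    1.32 -1.77]
sink 5.275 [-0.62  0.51  1.24 -0.    1.39 -1.74]
```

View pics/w.png

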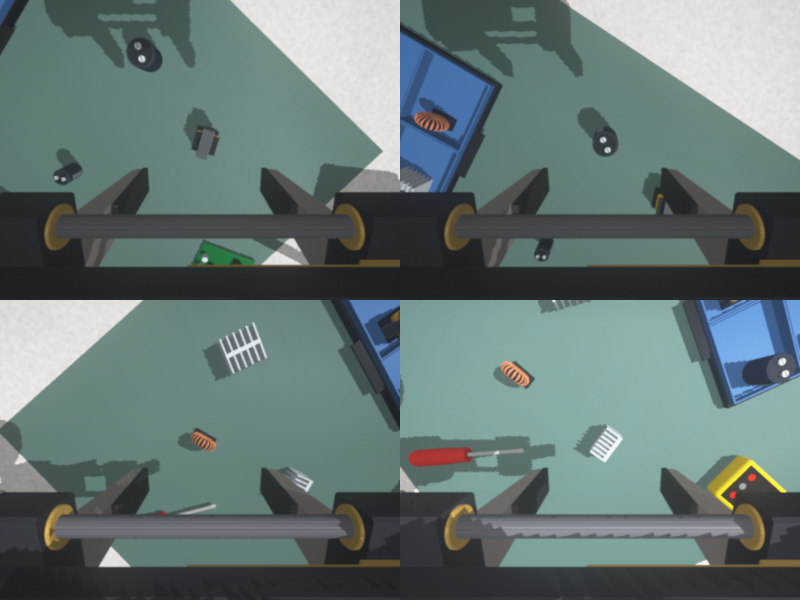

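Wrist views: each part sits near (328,227) in full-resolution pixels. I'll zoom in and overlay candidate masks.

```bash
python3 - <<'E'
from h import *
d=pickle.load(open("v1.pkl","rb")); t=[]
for n in ["trafo","cap","choke","sink"]:
    im=d[n]["pixels"][190:265,278:378]; hsv=cv2.cvtColor(im,cv2.COLOR_BGR2HSV)
    print(n,hsv[3,3],hsv[37,50],hsv[30:46:4,50].tolist())
    t.append(cv2.resize(im,(400,300),interpolation=cv2.INTER_NEAREST))
cv2.imwrite("pics/crop.png",np.vstack([np.hstack(t[:2]),np.hstack(t[2:])]))
E
```

```text
trafo [ 85  56 133] [102  25 104] [[102, 24, 105], [104, 26, 109], [104, 28, 102], [104, 28, 101]]
cap [ 85  56 131] [103  22 137] [[99, 23, 147], [100, 17, 221], [102, 27, 94], [94, 30, 59]]
choke [ 86  53 134] [ 10 129 182] [[10, 136, 208], [10, 135, 195], [9, 111, 152], [5, 22, 71]]
sink [ 85  56 172] [ 99  23 178] [[101, 12, 236], [100, 22, 205], [99, 23, 209], [98, 9, 240]]
```

View pics/crop.png

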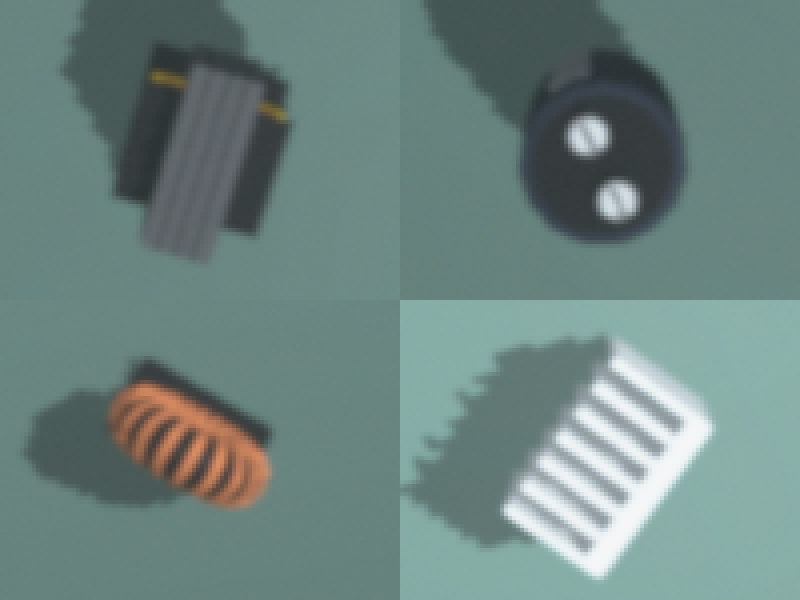

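```bash
python3 - <<'E'
from h import *
d=pickle.load(open("v1.pkl","rb")); t=[]
def comp(m):
    n,l,s,c=cv2.connectedComponentsWithStats(m,connectivity=8); k=1+np.argmax(s[1:,4]); return cv2.findNonZero((l==k).astype(np.uint8))[:,0,:]+[278,190]
def rect(c,uv,z,n):
    w=ray(c,uv,z)[:,:2].astype(np.float32); r=cv2.minAreaRect(w)
    b=cv2.boxPoints(r); e=max([b[1]-b[0],b[2]-b[1]],key=np.linalg.norm)
    print(n,np.round(r[0],4),"size",np.round(r[1],4),"long axis deg",round(np.degrees(np.arctan2(e[1],e[0]))%180,1),"centroid",w.mean(0).round(4))
M={}
for n in ["trafo","cap","choke","sink"]:
    hsv=cv2.cvtColor(d[n]["pixels"][190:265,278:378],cv2.COLOR_BGR2HSV)
    M[n]=hsv
rect(d["trafo"],comp(cv2.inRange(M["trafo"],(95,0,80),(120,45,130))),.04,"trafo")
rect(d["sink"],comp(cv2.inRange(M["sink"],(0,0,195),(180,22,255))),.038,"sink")
for z in (.023,.033,.043): rect(d["choke"],comp(cv2.inRange(M["choke"],(0,60,60),(20,255,255))),z,"choke%g"%z)
o=np.array([278,190])
f=ray(d["choke"],o+np.array([(140,358-300),(272,430-300)])/4,.005); print("foot edge",f.round(4), np.degrees(np.arctan2(*(f[1]-f[0])[1::-1])))
print("cap",ray(d["cap"],o+np.array([(202,162),(122,162),(282,162),(202,242)])/4,.05).round(4))
s=ray(d["sink"],o+np.array([(200,278),(315,130),(102,210),(210,68)])/4,.038); print("sink corners",s.round(4))
s=ray(d["trafo"],o+np.array([(190,65),(268,85),(212,263),(140,245)])/4,.04); print("trafo corners",s.round(4),s.mean(0))
E
```

```text
trafo [0.4587 0.3925] size [0.0414 0.0167] long axis deg 23.5 centroid [0.4583 0.3922]
sink [ 0.6328 -0.2997] size [0.0263 0.0444] long axis deg 118.6 centroid [ 0.6339 -0.2991]
choke0.023 [ 0.4928 -0.3705] size [0.0398 0.0197] long axis deg 21.8 centroid [ 0.4924 -0.3702]
choke0.033 [ 0.4912 -0.3692] size [0.0385 0.0191] long axis deg 21.8 centroid [ 0.4908 -0.3689]
choke0.043 [ 0.4895 -0.368 ] size [0.0373 0.0185] long axis deg 21.8 centroid [ 0.4892 -0.3677]
foot edge [[ 0.4722 -0.3693  0.005 ]
 [ 0.5052 -0.3545  0.005 ]] 24.16644813352777
cap [[0.4208 0.2563 0.05  ]
 [0.4295 0.242  0.05  ]
 [0.4121 0.2707 0.05  ]
 [0.4357 0.2654 0.05  ]]
sink corners [[ 0.6553 -0.3125  0.038 ]
 [ 0.6359 -0.2755  0.038 ]
 [ 0.6319 -0.3251  0.038 ]
 [ 0.6139 -0.2902  0.038 ]]
trafo corners [[0.444  0.377  0.04  ]
 [0.4365 0.3925 0.04  ]
 [0.4744 0.4091 0.04  ]
 [0.4815 0.3943 0.04  ]] [0.45910387 0.39323171 0.04      ]
```

```bash
cat >> h.py <<'E'
from workcell import bot
def pick(x,y,yaw,h,N=30):
    bot.goto([x,y,.12],rot(yaw)); bot.set_gripper(1.0,N); bot.line_to([x,y,h],max_speed=.12)
    bot.set_gripper(0.0,N); print("grip",round(bot.current_opening()*92,1),"mm",bot.current_grip_force())
    bot.line_to([x,y,h+.1],max_speed=.15); print("lifted",round(bot.current_opening()*92,1),bot.current_grip_force(),bot.current_clock())
def place(x,y,yaw,h):
    bot.goto([x,y,h+.1],rot(yaw)); w=bot.current_opening()*92
    bot.line_to([x,y,h+.005+.015],max_speed=.12); bot.line_to([x,y,h+.005+.0008],max_speed=.03)
    print("force",np.round(bot.current_contact_force(),1)); bot.hold(.2)
    bot.set_gripper(min(1,(w+8)/92)); bot.hold(.2)
    bot.line_to([x,y,h+.1],max_speed=.1); print("placed",bot.current_clock())
E
python3 - <<'E'
from h import *
r=np.radians
pick(.6338,-.3003,r(28),.006); c=bot.read_camera("wrist")
place(.582,.032,r(90),.006); c2=bot.read_camera("wrist")
cv2.imwrite("pics/s.png",cv2.resize(np.hstack([c["pixels"],c2["pixels"]]),(800,300)))
E
```

```text
grip 25.6 mm 29.999985694885254
lifted 26.0 29.999850690364838 9.075
force [-0.2 -0.3 -0.7]
placed 13.6583
```

View pics/s.png

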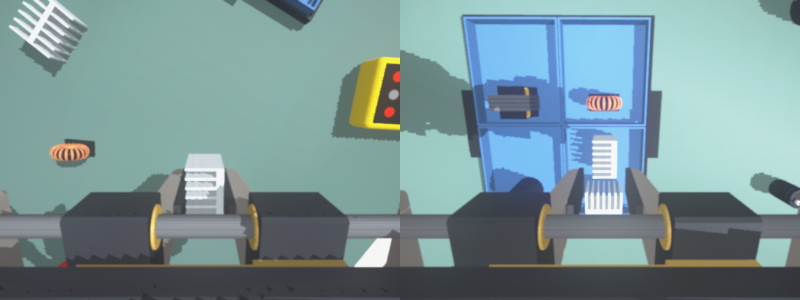

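The left view shows the sink held squarely. In the right view it stands in its bin at (604,157), in front of the fixed one at (602,195). The other three are next.

```bash
python3 - <<'E'
from h import *
r=np.radians
pick(.4927,-.3706,r(-67),.008,25); place(.468,.032,r(-90),.008)
pick(.4208,.2563,r(31),.012); place(.582,-.066,r(90),.012)
pick(.4588,.3928,r(23.5),.009,35); place(.468,-.066,r(90),.009)
bot.goto([.35,.3,.25],rot(r(90)))
c=bot.read_camera("top"); d=bot.read_camera("scene")
a=cv2.resize(c["pixels"][140:300,260:420],(400,400),interpolation=cv2.INTER_CUBIC)
b=cv2.resize(d["pixels"][210:310,245:365],(400,400),interpolation=cv2.INTER_CUBIC)
cv2.imwrite("pics/e.png",np.hstack([a,b])); cv2.imwrite("pics/et.png",c["pixels"])
E
```

```text
grip 14.9 mm 24.999960958957672
lifted 14.8 24.999892115592957 19.4917
force [ 0.8  0.4 -1.1]
placed 24.2417
grip 35.4 mm 30.000072419643402
lifted 35.6 29.999796152114868 29.525
force [-0.5 -0.1 -0.5]
placed 34.2583
grip 41.8 mm 35.000059604644775
lifted 42.0 34.999603629112244 39.525
force [-0.   0.5 -1.1]
placed 44.5833
```

View pics/e.png

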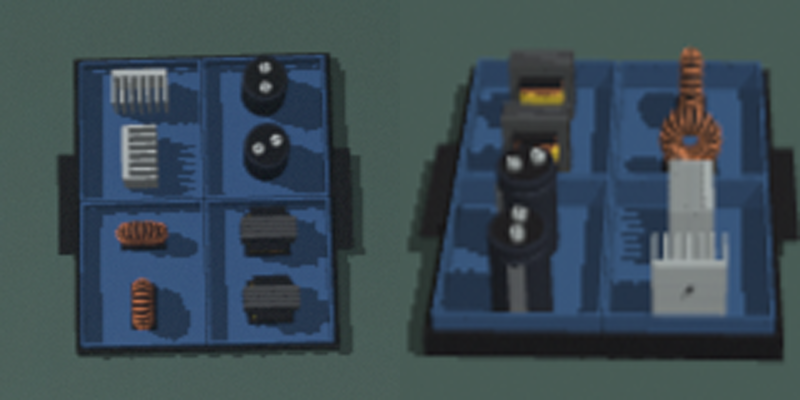

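View pics/et.png

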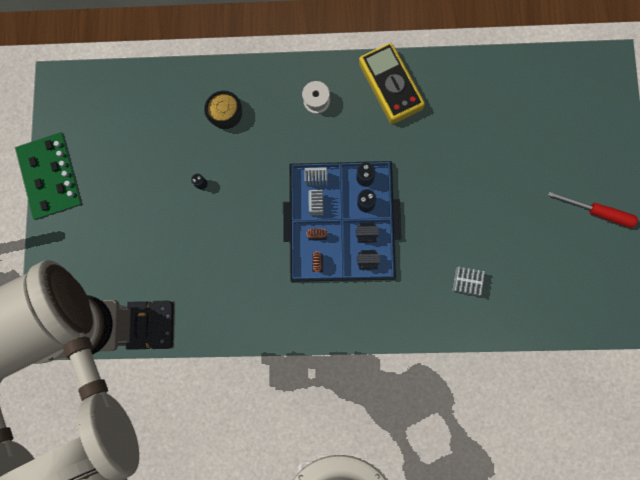

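All four parts stand upright beside their twins inside the tray (x 290–395, y 162–281). The slim cap (199,181) and the two-sided sink (469,281) haven't moved, so I'm handing in.

```bash
python3 -c "
from workcell import bot
print(bot.job_done())"
```

```text
the job is handed in; nothing more can be done
None
```

I handed the job in at about 45 s of the 106 s limit: the last pictures show all four parts upright in their matching bins, and the slimmer capacitor and double-sided heatsink where they started; the hand-in returned no verdict.

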